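# Shuttle a watch case under the casing press and close its back

### The arm

A 6-joint arm with a two-finger parallel gripper is mounted at the origin on a cart in front of the work surface, level with it; the furniture and walls round the work are solid. World frame = base frame: x ahead of the robot, y to its left, z up, the work surface at z = 0. Lengths are in m, angles in degrees, forces in N, time in s.
With the tool pointing down it reaches from about 0.375 to 0.75 m from the base axis. Payload 9 kg.
Tool frame: the origin (TCP) lies where the fingers leave the gripper's body, on its centre line; the fingertips stand 73 mm ahead of it and the grasp point (between the pads) lies 54 mm ahead of it (robot.tip_reach is the distance from the TCP to the fingertips, in m); z points along the fingers, y is the line along which they close (so a half turn about z gives the same grasp; the last joint's range is limited). The gripper opens to 85 mm and grips with 20 to 120 N. Pads are 22 mm wide; open, the fingers measure 114 mm over their backs; the gripper's body (76 mm by 85 mm) begins 54 mm behind the grasp point. The pads swing forward as they close: fully open they stand 13 mm farther back than shut.
Start: joints at [56.625, 5.964, 5.575, 89.605, 0, 77.527], TCP at [0.214, 0.561, 0.304] pointing down, gripper open.
Joint ranges: [-171.21, 171.21], [-48.23, 106.86], [-62.78, 66.21], [-105.2, 120.99], [-86.42, 89.51], [-180, 180]. Speed limits (degrees/s): [127.2, 127.2, 147.25, 180, 180, 180].

### API

Orientations are given as [roll, pitch, yaw] about the fixed x, y, z axes, in that order (R = Rz(yaw) Ry(pitch) Rx(roll)).
In Python, from plant import robot gives the robot as it stands. Calls block until the motion is done:
- robot.move_pose(position, orientation): joint-space move of the TCP to a pose.
- robot.line_to(position, vel=0.15, rotation=None, guard=None): straight line of the TCP; rotation=None keeps the orientation; vel is the mean speed in m/s. With guard (N) it stops when the force on the tool has changed by that much, and returns True; else False.
- robot.goto_joints(angles): joint-space move.
- robot.set_gripper(opening): finger opening in m; the grip force is fixed at half the most; returns when the fingers have stopped.
- robot.pause(seconds).
- robot.ik(position, orientation): joint angles nearest the present ones, or None.
- robot.observe(): the state.
- robot.grab_frame(name): name is "scene" or "top" or "wrist"; returns the picture (480x640x3 uint8, blue, green, red); there is no depth.
- robot.get_calibration(name): a dict with "vertical_fov" (degrees; the focal length in pixels is half the picture's height over the tangent of half this angle, whatever the lens; pixels are square), "cx", "cy" (the principal point, pixels), "rvec" (rotation vector, rad) and "tvec" (3), from world to camera coordinates, as OpenCV has them. Camera axes: x right, y down, z forward; pixel columns grow to the right and rows downward; lengths in m; the calibration is good to about 2 mm. A picture is of the moment at which its call begins: read the wrist's pose just before it. get_calibration takes no time and is no camera call; for the wrist camera it gives the pose at the moment of the call.
A pose or a line that the arm cannot do raises robot.IKError and nothing moves.
- robot.job_done(): hands the job in; it is judged then, once.
The state is a dict: "time": time; "q": joint angles; "qvel": joint speeds; "joint_torque": joint torques, N m; "tool_pos": TCP position; "tcp_rot": TCP orientation; "ft_force": force on the tool from outside, world axes, zero at the start; "torque": the same for the moment, N m; "gripper_width": finger opening in m; "gripper_force": force on a finger pad.
Only numpy, scipy, OpenCV 4.12 (cv2) and the standard library are available. Lean on these libraries where they do the work, as an engineer would, in place of code of your own. Each camera call takes 0.05 s, during which the arm holds its last target. There are 200 camera calls.

### The job

Close the back of the watch case in the small casing press with pushes of the fingertips alone: push the sliding shuttle along (its upright end plate is there to push on) until the nest that holds the watch case, not the one with the empty cushion, clicks into its detent under the plunger; then press the plunger's button down until the back is fully home and let it spring up again. Do not touch or lift the watch case or the cushion, press only once the watch case has clicked in under the plunger, and leave the other things on the table where they are.

Things in the scene. Friction and masses are not known exactly. Their poses are not given: they have to be found in the camera images.
- press: fixed grey casing press; origin on the table under the plunger's axis. Local +y: the way the shuttle is pushed (mostly to world left); local +x: to the column. Base 134 x 106 mm. Column and head 40 mm wide along y; head from x -22 to +68 mm, underside 73, top 107 mm up. Low rail, 46 mm wide, y -160 to +75 mm. Detent block (30 mm high) before the rail, x -37 to -63, y -55 to -35 mm
- shuttle (a joint): travel (m) of the aluminium shuttle along the press's +y: 0 at the load stop, where it starts, 0.115 at the far stop. Flat plate 52 x 151 mm, top 32 mm above the table, with two nests 46 mm apart and a push plate at its trailing end. A spring ball drops into a notch of its front edge at 0.055 (leading nest under the plunger) and at 0.101 (trailing nest)
- push_plate (a point): point on the outer (trailing) face of the shuttle's upright push plate, on its middle line, 88 mm above the table: push there along the press's +y. Plate 52 mm wide, 7 mm thick, from 32 to 104 mm above the table; this face is 124.5 mm behind the leading and 78.5 mm behind the trailing nest's centre. The shuttle runs with about 2 N. A bath 133 mm high stands beside it
- nest_lead (a point): centre of the floor of the leading nest (farther from the push plate), 34 mm above the table: black disc 32 mm across between four steel pins (21 mm from the centre, 7 mm high)
- nest_trail (a point): centre of the floor of the trailing nest (nearer the push plate), made like the other
- ram_axis (a point): fixed point on the plunger's axis, 34 mm above the table (nest floor height): a nest that has clicked in has its centre here. Within 4 mm before a notch the ball pulls the shuttle in: the push drops to nothing and the shuttle jumps ahead a few mm; pushing it on out of a notch takes about 10 N
- plunger_top (a point): centre of the top of the plunger's black mushroom button, 33 mm across, 144 mm above the table when up; moves with the plunger
- plunger (a joint): how far the plunger is pressed down (m): 0 up, 0.014 bottomed. Its white die meets a proud watch back at about 0.010 and has it home at about 0.013. A light spring (about 1.5 N, rising to 3.5 N) lifts it when let go
- watch_center (a point): middle of the watch case, 5 mm above its underside: steel case 34 mm across with four lugs (42 mm over the lugs), lying face down and loose in one of the two nests (either one; it can shift about 1 mm between the pins). Its smooth back, 30 mm across, stands proud and tops out at 11 mm above the underside, 45 mm above the table
- watch_back (a joint): how far the watch's back is pressed into the case (m): 0 standing proud, 0.003 fully home; moves against about 5 N and stays where it is put
- cushion_center (a point): middle of the empty case cushion, a steel ring cup 32 mm across and 10 mm high with a black lining, lying loose in the other nest
- loupe: bystander: black eye loupe, 36 mm across, 39 mm high, in front of the press; origin at its underside
- brass_ring: bystander: brass ring, 30 mm across, 19 mm high, in front of the press; origin at its underside
- tin: bystander: round grey tin, 33 mm across, 18 mm high; origin at its underside
- tweezers: bystander: tweezers, 120 mm long, lying on the writing pad; origin at the underside
- mug: bystander: white mug, 86 mm high; origin at its underside
- case_ball: bystander: blue rubber ball on a ring foot, 52 mm, to the right of the grey bath; origin at its underside

How it is judged:
By the outcome, as a careful person would: the job done as asked, in the order asked, and still so for the second after the job is handed in, with the robot touching nothing.
It also fails if it takes over 42 s, if anything falls off the work surface, if the arm or the gripper's body presses on something with over 40 N, if the wrist force passes 120 N, or if a joint passes its speed limit or range.

## Working session

There is one attempt and no reset: what is moved stays moved. The work goes in short steps, each a Python script; the robot and the scene stay as the last script left them, time stands still between calls to the robot, and variables do not carry over. Pictures are saved under pics/ and viewed, at most 10 in all, crops included, and the job is handed in when it is done.

```bash
mkdir -p pics; ls; python3 - <<'E'
from plant import robot
import cv2
for n in("scene","top"):
    cv2.imwrite(f"pics/{n}0.png",robot.grab_frame(n)); print(n,robot.get_calibration(n))
print(robot.observe())
E
```

```text
pics
scene {'vertical_fov': 45.411185572790394, 'cx': 318.84721060346163, 'cy': 235.6426447363889, 'rvec': array([ 2.38645679, -0.67955555,  0.24542908]), 'tvec': array([-0.50399633,  0.18932829,  1.22023245])}
top {'vertical_fov': 55.16739724989419, 'cx': 320.50390909682676, 'cy': 234.54307401201623, 'rvec': array([ 2.1387662 , -2.10032995,  0.19770563]), 'tvec': array([-0.12073465,  0.52076558,  1.29994098])}
{'time': 0.1, 'q': array([5.66280690e+01, 5.99647440e+00, 5.53010683e+00, 8.96064022e+01,
       1.65944793e-04, 7.75252894e+01]), 'qvel': array([ 0.01059987, -0.01923667,  0.12799927, -0.01743363, -0.07033938,
       -0.04051993]), 'joint_torque': array([ 5.86283830e-03, -5.58208323e+01,  5.04719603e+01,  1.30286216e-02,
       -2.83881118e-04,  1.91070950e-05]), 'tool_pos': array([0.2138892 , 0.56033291, 0.30317346]), 'tcp_rot': array([-1.79928984e+02, -1.58809192e-02,  1.59102770e+02]), 'ft_force': array([ 0.38191443,  0.29979644, -0.2857772 ]), 'torque': array([ 9.57759255e-05,  4.57828347e-03, -4.48899905e-02]), 'gripper_force': 0.0, 'gripper_width': 0.08534787039838557}
```

View pics/scene0.png

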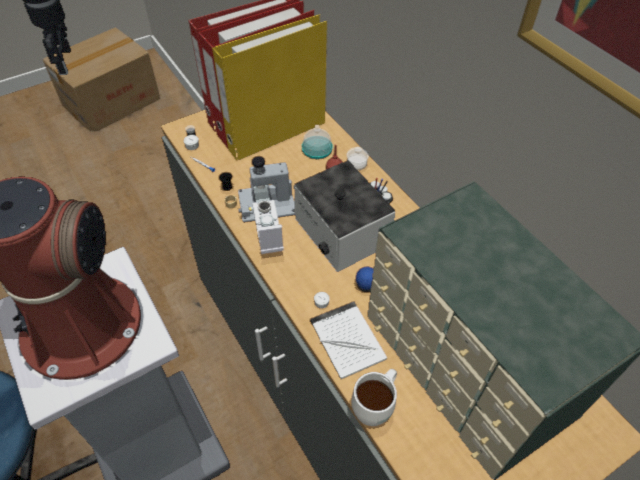

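View pics/top0.png

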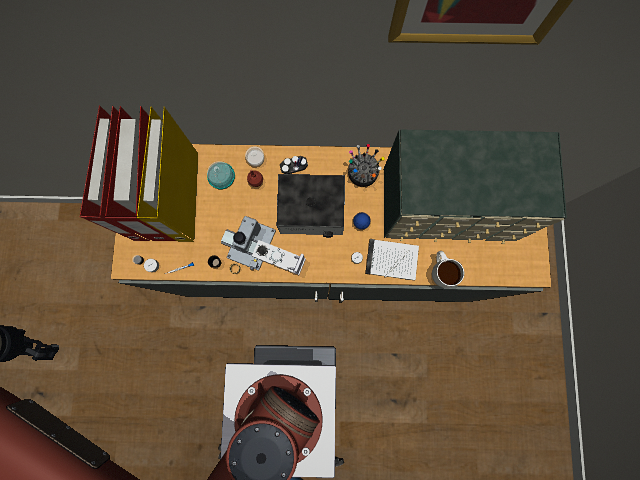

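The scene view shows the press near (265,195), with the button at (259,163) and the push plate near (270,245). In the top view the button is at (240,238) and the shuttle's trailing end near (302,263). Next I'll zoom in.

```bash
python3 - <<'E'
import cv2,numpy as np
a=cv2.imread("pics/scene0.png")[150:260,220:310]; b=cv2.imread("pics/top0.png")[210:282,215:315]
a=cv2.resize(a,None,fx=5,fy=5,interpolation=cv2.INTER_CUBIC);b=cv2.resize(b,None,fx=8,fy=8,interpolation=cv2.INTER_CUBIC)
cv2.imwrite("pics/a.png",a);cv2.imwrite("pics/b.png",b)
E
```

```text
(no output)
```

View pics/a.png

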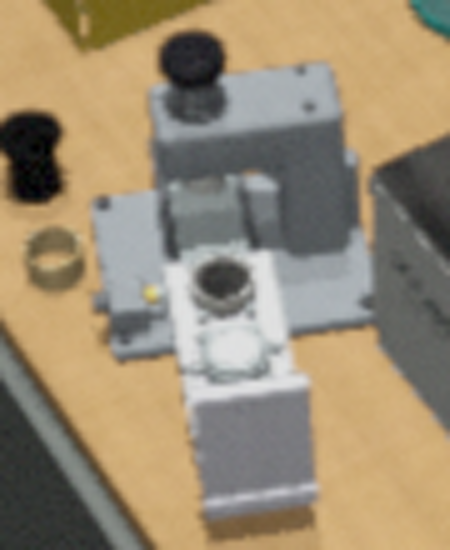

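View pics/b.png

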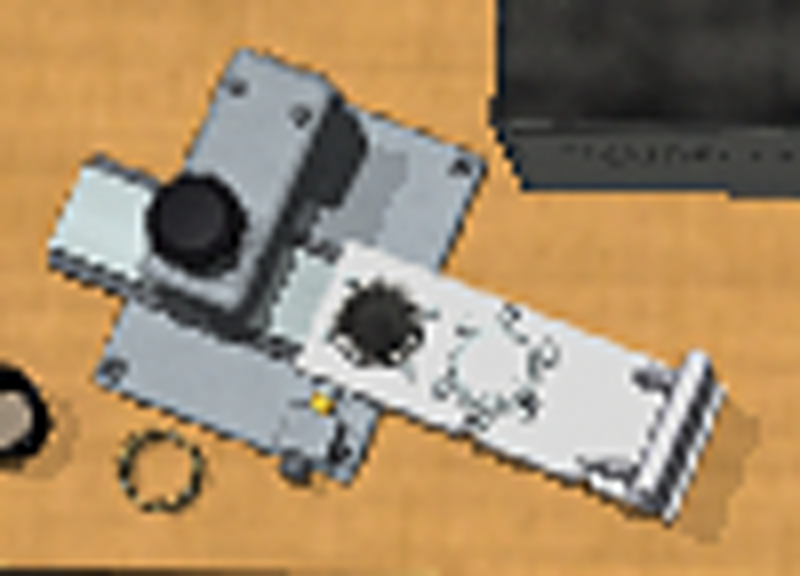

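Leading nest (next to the head): a dark-lined ring, so that is the cushion. Trailing nest: the bright lugged disc, so that is the watch, and the target travel is 0.101. Crop-b pixels: button (195,222), cushion (378,320), watch (493,362), outer top corners of the plate about (722,385) and (672,522).

```bash
cat > h.py <<'E'
import numpy as np,cv2
def ray(cal,px):
    f=240/np.tan(np.radians(cal["vertical_fov"])/2)
    R=cv2.Rodrigues(np.array(cal["rvec"],float))[0]; t=np.array(cal["tvec"]).ravel()
    d=R.T@np.array([(px[0]-cal["cx"])/f,(px[1]-cal["cy"])/f,1]); return -R.T@t,d/np.linalg.norm(d)
def onz(cal,px,z):
    c,d=ray(cal,px); return c+d*(z-c[2])/d[2]
def tri(rs):
    A=sum(np.eye(3)-np.outer(d,d) for c,d in rs); b=sum((np.eye(3)-np.outer(d,d))@c for c,d in rs); return np.linalg.solve(A,b)
def proj(cal,p):
    f=240/np.tan(np.radians(cal["vertical_fov"])/2); K=np.array([[f,0,cal["cx"]],[0,f,cal["cy"]],[0,0,1]])
    return cv2.projectPoints(np.array([p],float),np.array(cal["rvec"],float),np.array(cal["tvec"],float),K,None)[0].ravel()
E
python3 - <<'E'
from plant import robot
from h import *
np.set_printoptions(precision=4,suppress=True)
T=robot.get_calibration("top");S=robot.get_calibration("scene")
b=lambda x,y:(x/8+215-.44,y/8+210-.44); a=lambda x,y:(x/5+220-.4,y/5+150-.4)
P={}
for n,p,z in [("btn",(195,222),.144),("cush",(378,320),.044),("watch",(493,362),.045),("c1",(722,385),.104),("c2",(672,522),.104)]:
    P[n]=onz(T,b(*p),z);print(n,P[n])
for n,p,z in [("btn",(192,52),.144),("cush",(222,283),.044),("watch",(234,350),.045)]:
    q=onz(S,a(*p),z);print("scene",n,q)
for x,y in[("cush","btn"),("watch","btn"),("watch","cush"),("c1","c2")]:
    v=P[y]-P[x];print(x,y,np.hypot(*v[:2]),np.degrees(np.arctan2(v[1],v[0])))
m=(P["c1"]+P["c2"])/2; v=P["btn"]-m;print("plate",m,np.hypot(*v[:2]),np.degrees(np.arctan2(v[1],v[0])))
# bath front-left corner in top (z .133)
print("bath",onz(T,(277,225),.133),onz(T,(344,235),.133), onz(T,(328,234),.1))
E
```

```text
btn [0.493  0.1104 0.144 ]
cush [0.476 0.06  0.044]
watch [0.4611 0.0172 0.045 ]
c1 [ 0.4459 -0.069   0.104 ]
c2 [ 0.3977 -0.0529  0.104 ]
scene btn [0.4943 0.109  0.144 ]
scene cush [0.4743 0.0575 0.044 ]
scene watch [0.4586 0.0167 0.045 ]
cush btn 0.05312695681667081 71.33552564101721
watch btn 0.09847953119010096 71.08336610594137
watch cush 0.0453536915670518 70.78798805924768
c1 c2 0.05077725820891264 161.48416277508494
plate [ 0.4218 -0.061   0.104 ] 0.18554367843339184 67.42159754038786
bath [0.5315 0.009  0.133 ] [ 0.5067 -0.1764  0.133 ] [ 0.5151 -0.1327  0.1   ]
```

```bash
cat >> h.py <<'E'
A=np.array([.4936,.1097]); U=np.array([np.cos(np.radians(71.2)),np.sin(np.radians(71.2))])
ORI=[180,0,71.2]
def at(s,z,l=0): # s along press +y from axis, l along +x
    return [*(A+U*s+np.array([U[1],-U[0]])*l),z]
E
python3 - <<'E'
from plant import robot
from h import *
np.set_printoptions(precision=3,suppress=True)
T=robot.get_calibration("top")
print("binder",onz(T,(195,240),0),onz(T,(160,240),0),onz(T,(110,240),0),"desk",onz(T,(112,278),0))
for yaw in(71.2,-108.8):
  for p in([.25,.33,.304],at(-.22,.304),at(-.22,.153),at(-.09,.153),at(0,.26),at(0,.2)):
    print(yaw,np.array(p),robot.ik(p,[180,0,yaw]))
E
```

```text
binder [0.509 0.271 0.   ] [0.507 0.377 0.   ] [0.504 0.529 0.   ] desk [0.389 0.511 0.   ]
71.2 [0.25  0.33  0.304] [ 34.611 -27.14  -23.84   93.3     0.    143.411]
71.2 [ 0.423 -0.099  0.304] [-30.498 -23.417 -21.095  92.322   0.     78.302]
71.2 [ 0.423 -0.099  0.153] [-30.498 -22.989 -36.485  76.504   0.     78.302]
71.2 [0.465 0.025 0.153] [-13.156 -16.721 -31.533  75.188   0.     95.644]
71.2 [0.494 0.11  0.26 ] [ -2.321 -10.877 -15.389  85.488   0.    106.479]
71.2 [0.494 0.11  0.2  ] [ -2.321 -10.338 -21.146  79.193   0.    106.479]
-108.8 [0.25  0.33  0.304] [ 34.611 -27.14  -23.84   93.3     0.    -36.589]
-108.8 [ 0.423 -0.099  0.304] [ -30.498  -23.417  -21.095   92.322    0.    -101.698]
-108.8 [ 0.423 -0.099  0.153] [ -30.498  -22.989  -36.485   76.504    0.    -101.698]
-108.8 [0.465 0.025 0.153] [-13.156 -16.721 -31.533  75.188   0.    -84.356]
-108.8 [0.494 0.11  0.26 ] [ -2.321 -10.877 -15.389  85.488   0.    -73.521]
-108.8 [0.494 0.11  0.2  ] [ -2.321 -10.338 -21.146  79.193   0.    -73.521]
```

```bash
python3 - <<'E'
from plant import robot
from h import *
robot.line_to([.25,.33,.304],vel=.25)
robot.set_gripper(0)
robot.move_pose(at(-.23,.26),ORI)
o=robot.observe();print(o["time"],o["tool_pos"],o["tcp_rot"],o["ft_force"],o["gripper_width"])
W=robot.get_calibration("wrist")
cv2.imwrite("pics/w0.png",robot.grab_frame("wrist"))
for n,p in(("plate top mid",at(-.1795,.104)),("watch",at(-.101,.045)),("cush",at(-.055,.044)),("btn",at(0,.144))):print(n,proj(W,p))
E
```

```text
3.675 [ 0.4196164  -0.1073309   0.26012371] [ 1.79992936e+02 -1.15343154e-02  7.12940023e+01] [ 0.34502957 -0.19047786  0.22820696] -4.791168698040841e-05
plate top mid [323.878093   174.37498152]
watch [323.63064915  63.31653947]
cush [323.80419895  -5.74293096]
btn [ 326.02660837 -268.69978449]
```

View pics/w0.png

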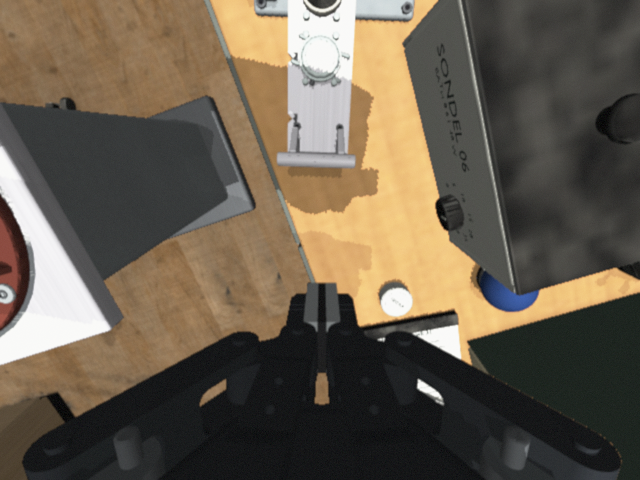

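The wrist view shows the plate's outer top edge centred at about (316,167), the watch at (320,58) and the cushion above it. Both are within 3–4 mm of the prediction. Next I'll refine the axis, then approach and push while watching the force.

```bash
python3 - <<'E'
from plant import robot
from h import *
W=robot.get_calibration("wrist")
N=np.array([U[1],-U[0]])
for n,p,z in(("plate",(316,167),.104),("watch",(320,58),.045)):
    d=onz(W,p,z)[:2]-A;print(n,"s",d@U,"l",d@N)
L=-.002
robot.line_to(at(-.23,.155,L),vel=.15)
f0=robot.observe()["ft_force"]
hit=robot.line_to(at(-.175,.155,L),vel=.02,guard=1.5)
o=robot.observe();p=np.array(o["tool_pos"][:2])-A
print(hit,o["time"],"s",p@U,"l",p@N,(o["ft_force"]-f0)[:2]@U)
E
```

```text
plate s -0.17453572748379786 l -0.005278824197152457
watch s -0.09720968950348803 l -0.002825498735320532
True 6.5417 s -0.18525552256802216 l -0.002247496517315164 -0.6024368947791622
```

```bash
python3 - <<'E'
from plant import robot
from h import *
L=-.002; s0=-.1852
robot.pause(.1); log=[]
def step(t):
    robot.line_to(at(s0+t,.155,L),vel=.03)
    o=robot.observe();f=o["ft_force"][:2]@U;log.append(f"{t*1e3:.0f}:{f:.1f}/{(np.array(o['tool_pos'][:2])-A)@U-s0:.4f}")
for t in [*np.arange(.01,.047,.012),*np.arange(.048,.064,.001)]: step(t)
print(*log);print(robot.observe()["time"])
E
```

```text
10:-0.5/0.0102 22:1.3/0.0222 34:-2.5/0.0340 46:-0.8/0.0461 48:-0.5/0.0483 49:-1.5/0.0490 50:-1.4/0.0501 51:0.8/0.0513 52:-0.4/0.0522 53:-0.2/0.0531 54:0.2/0.0541 55:-2.8/0.0547 56:-8.9/0.0551 57:-13.2/0.0555 58:-18.3/0.0558 59:-17.1/0.0569 60:0.4/0.0601 61:-1.5/0.0611 62:-1.3/0.0622 63:-2.1/0.0631
12.7833
```

```bash
python3 - <<'E'
from plant import robot
from h import *
L=-.002; s0=-.1852; log=[]
def step(t,v=.03):
    robot.line_to(at(s0+t,.155,L),vel=v)
    o=robot.observe();f=o["ft_force"][:2]@U;log.append(f"{t*1e3:.1f}:{f:.1f}/{(np.array(o['tool_pos'][:2])-A)@U-s0:.4f}");return f
step(.078);step(.093)
for t in np.arange(.094,.1025,.0005):
    if step(t,.02)<-3 and t>.099: break
print(*log);print(robot.observe()["time"])
robot.line_to(at(s0+.08,.155,L),vel=.1)
robot.line_to(at(s0+.06,.28,L),vel=.25)
W=robot.get_calibration("wrist");cv2.imwrite("pics/w1.png",robot.grab_frame("wrist"))
for n,p in(("plate top mid",at(-.0785,.104)),("btn",at(0,.144))):print(n,proj(W,p))
E
```

```text
78.0:-1.2/0.0781 93.0:-1.5/0.0932 94.0:-3.0/0.0940 94.5:-3.9/0.0945 95.0:-3.2/0.0950 95.5:-2.8/0.0956 96.0:-2.9/0.0961 96.5:-2.9/0.0967 97.0:-1.3/0.0972 97.5:-0.4/0.0976 98.0:-1.0/0.0981 98.5:0.3/0.0986 99.0:0.1/0.0991 99.5:-0.1/0.0995 100.0:0.4/0.1000 100.5:-0.3/0.1005 101.0:-4.3/0.1007
17.8333
plate top mid [326.4339875  176.17838317]
btn [328.0039077   39.77071679]
```

View pics/w1.png

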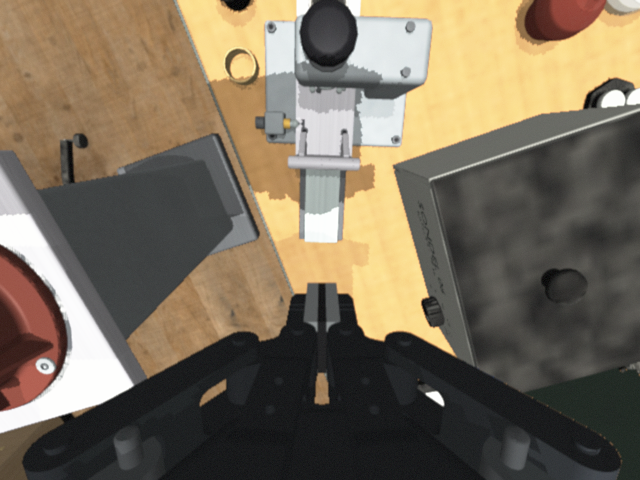

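The force trace shows the click: the push dropped to nothing at 97 mm and met the seated shuttle again at 101 mm. In the image the button is at about (329,32), roughly 3 mm further along +y than predicted, and the plate is at (324,163). Now I'll press.

```bash
python3 - <<'E'
from plant import robot
from h import *
W=robot.get_calibration("wrist");d=onz(W,(329,33),.144)[:2]-A;N=np.array([U[1],-U[0]]);print("btn s,l",d@U,d@N)
s,l=.003,0.
robot.line_to(at(s,.28,l),vel=.2)
robot.line_to(at(s,.223,l),vel=.1)
log=[]
for z in np.arange(.218,.1965,-.0015):
    hit=robot.line_to(at(s,z,l),vel=.02,guard=30)
    o=robot.observe();log.append(f"{o['tool_pos'][2]:.4f}:{o['ft_force'][2]:.1f}")
    if hit or o['ft_force'][2]>25: break
robot.pause(.3);o=robot.observe();print(*log);print(o["tool_pos"],o["ft_force"])
robot.line_to(at(s,.223,l),vel=.05)
robot.line_to(at(-.10,.28,l),vel=.2)
print(robot.observe()["time"],robot.observe()["ft_force"])
W=robot.get_calibration("wrist");cv2.imwrite("pics/w2.png",robot.grab_frame("wrist"))
cv2.imwrite("pics/s2.png",cv2.resize(robot.grab_frame("scene")[140:260,200:320],None,fx=5,fy=5,interpolation=cv2.INTER_CUBIC))
print(proj(W,at(.0035,.144)))
E
```

```text
btn s,l 0.0030387432324819282 -6.597921818278938e-05
0.2180:0.6 0.2166:-0.4 0.2151:1.2 0.2135:2.9 0.2120:2.6 0.2105:1.8 0.2090:1.7 0.2075:2.6 0.2061:3.9 0.2048:6.2 0.2033:6.6 0.2030:15.4 0.2028:25.1
[0.49494572 0.11256714 0.2027937 ] [-7.88536254 -0.78895235 24.46692421]
25.4583 [-0.06870956  0.19064964 -0.41111629]
[324.65582163  82.77390998]
```

View pics/s2.png

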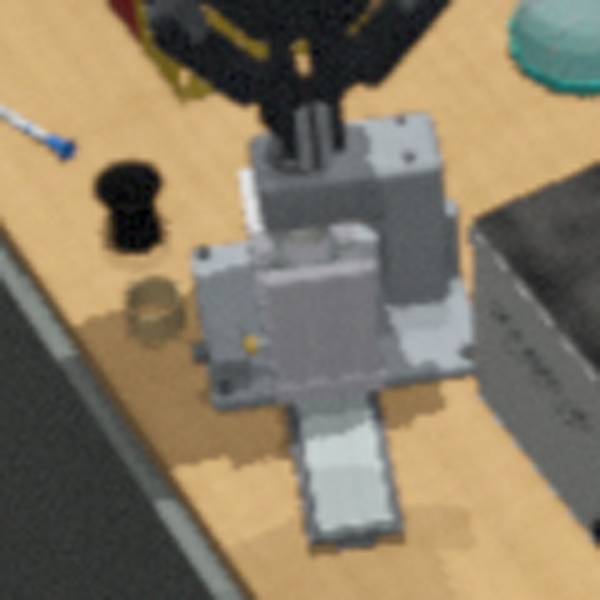

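The shuttle is seated under the head and the gripper is clear. The plunger bottomed at 14 mm of travel, after the extra resistance of the back from about 11 mm. Nothing is touched now, so I'm handing in.

```bash
python3 - <<'E'
from plant import robot
print(robot.job_done())
E
```

```text
the job is handed in; nothing more can be done
None
```

The watch nest (the trailing one) clicked in under the plunger, I pressed the button to its 14 mm stop, let it go and handed the job in; full seating of the back is inferred from the force trace, as no picture shows the back or the sprung-up button.

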